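Seat a keyed collar on the load-cell shaft and tare the cell

ROBOT

A 6-joint arm with a two-finger parallel gripper is mounted at the origin on the work surface. World frame = base frame: x ahead of the robot, y to its left, z up, the work surface at z = 0. Lengths are in m, angles in rad, forces in N, time in s.
With the tool pointing down it reaches from about 0.35 to 0.725 m from the base axis. Payload 6 kg.
Tool frame: the origin (TCP) lies on the centre line of the jaws, within the pads' length; the fingertips stand 11 mm ahead of it and the grasp point (between the pads) lies 8 mm behind it; z points along the fingers, y is the line along which they close (so a half turn about z gives the same grasp; the last joint's range is limited). The gripper opens to 85 mm and grips with 20 to 120 N. Pads are 22 mm wide; open, the fingers measure 114 mm over their backs; the gripper's body (76 mm by 85 mm) begins 54 mm behind the grasp point. The pads swing forward as they close: fully open they stand 13 mm farther back than shut.
Start: joints at [1.655, 0.04, 0.085, 0, -1.615, -0.334], TCP at [0.148, 0.581, 0.242] pointing down, gripper open.
Joint ranges: [-2.56, 2.56], [-1.29, 2.01], [-1.08, 1.49], [-3.29, 1.98], [-2.81, -0.18], [-2.99, 2.99]. Speed limits (rad/s): [2.57, 2.57, 3.01, 3.14, 3.14, 3.14].

INTERFACE

Orientations are given as a rotation vector (axis times angle).
In Python, from plant import bot gives the robot as it stands.
- The arm moves only by the tool carry_out, never from a script. Its argument "rows" is text: rows parted by semicolons, each of 7 numbers parted by spaces: the turn, a rotation vector about the tool's x, y, z each as a share of 180 degrees, from -1 to 1, then the shift along the tool's x, y, z each as a share of 75 cm, from -1 to 1, then the closure, from -1 (fully open) to 1 (shut). A call has 1 to 12 rows; each row is the pose to reach, as a shift and turn from the pose commanded when the call began, along the tool's axes at that moment, turning the shorter way round; what a row does not reach only later rows make up. A row lasts 1/12 s, in which the tool goes at most 41.7 mm and 7.16 degrees, less where a joint would pass 70% of its speed; a pose out of reach is approached as far as the arm can. A call with a number of a shift or a turn outside -1 to 1 is refused whole. A call with a gripper value outside its range is refused whole. The fingers move at their own pace and stop on an object; "newtons" is the grip in N (left out, the last holds). Time passes only in rows, so rows that repeat a pose let the fingers close. It gives the time, the measured TCP pose, the force, the opening and the grip force at its end, in the units of the state.
- bot.get_state(): the state, without advancing time (a new reading comes with each control period).
- bot.get_image(name): name is "scene" or "top" or "wrist"; returns a dict with "color" (420x560x3 uint8, red, green, blue), "intrinsics" (3x3 intrinsics, pixels), "view" (4x4, takes a point from world to camera coordinates); the wrist camera has in their place "T_tool_cam" (4x4, takes a point from camera to tool coordinates, whose origin is the TCP and whose axes are the flange's). Camera axes: x right, y up, looking along -z (the intrinsics and any distortion apply to the point x, -y, -z); pixel columns grow to the right and rows downward; lengths in m; the calibration is good to about 2 mm. A picture is of the moment at which its call begins: read the wrist's pose just before it. There is no depth.
- bot.finish_job(): hands the job in; it is judged then, once.
Trained networks look in a picture, given as the dict that the camera call returned (one of the last four; its "shot" number tells which), for a name from the list of things; names that differ only in an ending like _2 or _b are one class to them, and where a whole thing is asked for, a point or a joint stands for the part that bears it (a point fixed in the world has none). Each returns a list of dicts, best first, with "p" (0 to 1); they miss things now and then, are a little off and sometimes report something else, mostly with a low value. They report only what shows in the picture. A call takes as long as a camera call.
- bot.regions_of(name, picture): "mask" (420x560 bool, what is visible of it).
- bot.place_of(name, picture): "point" ([x, y, z] in m, in world coordinates, good to about 4 mm: a listed point, or the origin of a listed thing).
The state is a dict: "time": time; "joint_positions": joint angles; "dq": joint speeds; "tau": joint torques, N m; "eef_pos": TCP position; "tcp_rot": TCP orientation; "wrist_force": force on the tool from outside, world axes, zero at the start; "torque": the same for the moment, N m; "grip_width": finger opening in m; "grasp_force": force on a finger pad.
Only numpy, scipy, OpenCV 4.12 (cv2) and the standard library are available. Lean on these libraries where they do the work, as an engineer would, in place of code of your own. Each camera call takes 0.05 s, during which the arm holds its last target. There are 200 camera calls.

TASK

Fit the loose steel collar over the keyed shaft of the load-cell stand, tab at the top: the keyway's direction is not exactly known, so turn the collar by feel until its tab drops into the keyway and it lies fully home, flat on the seat. Then tare the cell: slide the dust cover on the control box aside, press the button under it all the way down, and slide the cover fully shut again. Leave the calibration weight, the jar and the screwdriver where they are.

Things in the scene. Friction and masses are not known exactly. Their poses are not given: they have to be found in the camera images.
- seat (a point): Fixed load-cell stand: low blue housing under a black drilled plate, 160 x 160 mm, its top 45 mm above the bench; in its middle a round steel seat, 72 mm across, 12 mm high, carrying an upright keyed shaft. This point: centre of the seat's upper face, on the shaft's axis, 57 mm above the bench; z up.
- shaft_top (a point): Centre of the shaft's flat top, 24 mm above the seat, axes as the seat's. Shaft 30 mm thick, rim chamfered 2 mm; a plain 12 mm stub stands 14 mm above this point. One keyway, 8.5 mm wide, 6.5 mm deep, runs down the shaft's whole side. Which way it faces differs each time: anywhere within 0.7 rad either side of this point's x axis (fixed; these axes do not turn with it).
- collar_mid (a point): Loose steel collar, 0.15 to 0.33 kg, standing on the bench right way up. This point: its centre, half-way up; z up. 26 mm high, bore 32.4 mm, outside 47 mm across along x; two upright flats, 30 mm wide, 50 mm apart, face +y and -y: grip these. With its tab on top of the shaft its underside stands 10 mm above the seat; with the tab in the keyway it goes down to the seat.
- collar_tab (a point): Middle of the top of the collar's tab, level with the collar's upper face, 14 mm from its axis along its +x. The tab sticks into the bore from the +x wall to 10 mm from the axis, 6.5 mm wide; it fills only the upper 12 mm of the height, so the lower 14 mm of the collar slips round the shaft at any angle.
- box_top (a point): Control box, a fixed blue housing, 90 mm (x) by 180 mm (y), 45 mm high. This point: centre of its flat top; z up. Two rails, 66 mm apart, 13 mm high, run along y on the top; a dust cover slides on them. A button sits 40 mm from here along -y, under the cover; the shut cover's grip stands 21 mm from here along -y.
- cover (a joint): Dust cover: 0 = shut over the button, 0.072 m = fully open. It slides along the +y axis of the box with about 1.2 N of friction, has no spring and stays where it is left. From 0.055 m on there is room to press the button.
- cover_grip (a point): Middle of the top edge of the dust cover's upright grip, a bar 10 mm thick (y), 44 mm long (x), 24 mm high; 86.5 mm above the bench; y is the opening direction. The bar stands at the +y end of the cover plate (50 mm along y, 78 mm along x), whose upper face is 24 mm below this point. On the bar's +y side is the box's flat top, 41.5 mm below this point.
- button_top (a point): Centre of the top of the round black push button, 26 mm across, on the control box, 53 mm above the bench and 8 mm above the box's flat top; hidden under the shut cover. Travel 5 mm straight down against a spring: about 2 N to start, 5 N fully down.
- button (a joint): The push button's stroke: 0 = up, 0.005 m = fully down.
- weight: Bystander: knobbed brass calibration weight, 44 mm across, 56 mm high, upright; origin at the centre of its underside.
- jar: Bystander: small jar with white cap, 48 mm across, 60 mm high; origin at the centre of its underside.
- driver: Bystander: black-handled screwdriver, 180 mm long, lying between the stand and the robot; origin on its underside, its x axis along its length.

How it is judged:
By the outcome, as a careful person would: the job done as asked, in the order asked, and still so for the second after the job is handed in, with the robot touching nothing.
It also fails if it takes over 67 s, if anything falls off the work surface, if the arm or the gripper's body presses on something with over 40 N, if the wrist force passes 120 N, or if a joint passes its speed limit or range.

## Working session

There is one attempt and no reset: what is moved stays moved. The work goes in short steps, Python scripts to look and compute and a tool call to move; the robot and the scene stay as the last step left them, time stands still between calls to the robot, and variables do not carry over. Pictures are saved under pics/ and viewed, at most 10 in all, crops included, and the job is handed in when it is done.

Besides the shell and the picture viewer there is one more tool, called after "Emit:" by a JSON object that holds its "op" and its "data". carry_out: Moves the arm, as the interface text tells. Shift numbers are shares of 75 cm and turn numbers shares of 180 degrees, none past 1 either way. Its arguments: {"type":"object","properties":{"rows":{"type":"string"},"newtons":{"type":"number"}},"required":["rows"]}

```bash
mkdir -p pics; ls; python3 - <<'E'
from plant import bot
import cv2,numpy as np
s=bot.get_state()
for k,v in s.items(): print(k,np.round(v,4))
ims={}
for c in("scene","top"):
    im=bot.get_image(c); ims[c]=im
    for n in("seat","shaft_top","collar_mid","collar_tab","box_top","cover_grip","weight","jar","driver"):
        r=bot.place_of(n,im)
        print(c,n,[(np.round(x["point"],4).tolist(),round(x["p"],2)) for x in r[:2]])
cv2.imwrite("pics/a.png",np.vstack([cv2.resize(ims[c]["color"][:,:,::-1],(400,300)) for c in("scene","top")]))
cv2.imwrite("pics/top.png",ims["top"]["color"][:,:,::-1])
print(ims["top"]["view"],ims["top"]["intrinsics"])
E
```

```text
pics
time 0.0
joint_positions [ 1.6547e+00  4.0800e-02  8.3800e-02 -5.0000e-04 -1.6155e+00 -3.3370e-01]
dq [-0.0006  0.0003 -0.0008  0.0015 -0.0007 -0.0009]
tau [ 1.00000e-03 -3.68192e+01  3.47410e+01  6.93220e+00 -5.30000e-03
  0.00000e+00]
eef_pos [0.1482 0.5811 0.2413]
tcp_rot [ 3.1154e+00 -3.9110e-01 -2.0000e-04]
wrist_force [ 0.2536 -0.4212 -0.1344]
torque [0.0252 0.0039 0.03  ]
grasp_force 0.0
grip_width 0.0854
scene seat [([0.5515, 0.0374, 0.0605], 0.6)]
scene shaft_top [([0.554, 0.0399, 0.0769], 0.88), ([0.4555, -0.3119, 0.0113], 0.69)]
scene collar_mid [([0.4587, -0.313, 0.0108], 0.87)]
scene collar_tab [([0.4666, -0.3114, 0.0253], 0.71)]
scene box_top [([0.5151, 0.3175, 0.0458], 0.6), ([0.667, 0.2005, 0.0027], 0.2)]
scene cover_grip [([0.5129, 0.2932, 0.0812], 0.9)]
scene weight [([0.6676, 0.1994, 0.0028], 0.68)]
scene jar [([0.6719, -0.2189, -0.0016], 0.62)]
scene driver [([0.3944, -0.0006, -0.0019], 0.8)]
top seat [([0.5466, 0.0419, 0.058], 0.75)]
top shaft_top [([0.548, 0.0372, 0.0808], 0.92), ([0.3903, -0.0041, 0.0016], 0.71)]
top collar_mid [([0.4503, -0.3106, 0.0136], 0.66)]
top collar_tab [([0.4705, -0.3129, 0.0236], 0.92)]
top box_top [([0.5177, 0.3151, 0.0442], 0.58), ([0.4686, -0.3092, 0.0238], 0.54)]
top cover_grip [([0.5198, 0.2981, 0.0846], 0.76)]
top weight [([0.6659, 0.1979, -0.0009], 0.59)]
top jar [([0.6719, -0.2199, 0.0008], 0.7)]
top driver [([0.3899, 0.0002, 0.0015], 0.73)]
[[-0.01794977 -0.99950909 -0.02567844  0.00401938]
 [ 0.98815195 -0.02164942  0.15194414 -0.56372493]
 [-0.15242547 -0.02264684  0.98805546 -0.77952163]
 [ 0.          0.          0.          1.        ]] [[381.21799013   0.         278.31661559]
 [  0.         381.21799013 200.88197944]
 [  0.           0.           1.        ]]
```

View pics/a.png

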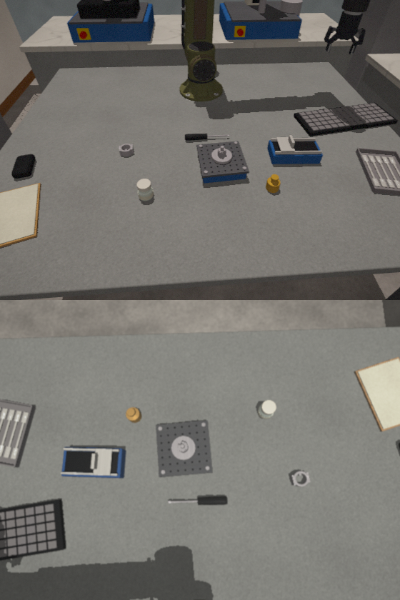

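```bash
cat > h.py <<'E'
from plant import bot
import numpy as np, cv2
from scipy.spatial.transform import Rotation as Ro
def pose():
    s=bot.get_state(); return np.array(s["eef_pos"]),Ro.from_rotvec(s["tcp_rot"]).as_matrix()
def down(yaw):
    c,s=np.cos(yaw),np.sin(yaw); return np.array([[c,s,0],[s,-c,0],[0,0,-1.]])
def row(p,yaw,base=None):
    """row numbers for world target from base (pose now if None), and rows needed"""
    P,R=base or pose()
    d=R.T@(np.array(p)-P); w=Ro.from_matrix(R.T@down(yaw)).as_rotvec()
    n=max(np.linalg.norm(d)/.0417,np.degrees(np.linalg.norm(w))/7.16)
    print(" ".join("%.4f"%x for x in np.r_[w/np.pi,d/.75]),"rows>=%.1f"%n)
def wrist(name=None):
    P,R=pose(); im=bot.get_image("wrist"); T=np.array(im["T_tool_cam"])
    C=np.eye(4);C[:3,:3]=R;C[:3,3]=P; C=C@T     # cam->world
    im["C"]=C
    if name: cv2.imwrite("pics/%s.png"%name,im["color"][:,:,::-1])
    return im
def toworld(px,im,z):
    C=im["C"] if "C" in im else np.linalg.inv(im["view"]); K=np.array(im["intrinsics"])
    px=np.atleast_2d(px).astype(float)
    r=(np.c_[px,np.ones(len(px))]@np.linalg.inv(K).T)*[1,-1,-1]@C[:3,:3].T
    o=C[:3,3]; return o+r*((z-o[2])/r[:,2])[:,None]
def topix(p,im):
    C=im["C"] if "C" in im else np.linalg.inv(im["view"]); V=np.linalg.inv(C)
    q=np.atleast_2d(p)@V[:3,:3].T+V[:3,3]; q=q*[1,-1,-1]@np.array(im["intrinsics"]).T
    return q[:,:2]/q[:,2:]
E
python3 - <<'E'
from h import *
im=wrist(); print(np.round(im["T_tool_cam"],3), im.keys(), im["intrinsics"])
row([.30,.45,.27],0); row([.47,.04,.30],0)
E
```

```text
[[-0.     0.954  0.301  0.077]
 [ 1.    -0.     0.001 -0.002]
 [ 0.001  0.301 -0.954 -0.132]
 [ 0.     0.     0.     1.   ]] dict_keys(['color', 'intrinsics', 'T_tool_cam', 'shot', 'C']) [[318.16367365   0.         281.46548079]
 [  0.         318.16367365 209.41580382]
 [  0.           0.           1.        ]]
0.0000 -0.0000 -0.0795 0.2393 0.1197 -0.0369 rows>=4.9
0.0000 -0.0000 -0.0795 0.5941 0.5934 -0.0769 rows>=15.2
```

```bash
python3 - <<'E'
from h import *
row([.59,.04,.24],0)
E
```

```text
0.0000 -0.0000 -0.0795 0.7491 0.5538 0.0031 rows>=16.8
```

Emit:
{"op": "carry_out", "data": {"rows": "0 0 -0.0795 0.7491 0.5538 0.003 -1;0 0 -0.0795 0.7491 0.5538 0.003 -1;0 0 -0.0795 0.7491 0.5538 0.003 -1;0 0 -0.0795 0.7491 0.5538 0.003 -1;0 0 -0.0795 0.7491 0.5538 0.003 -1;0 0 -0.0795 0.7491 0.5538 0.003 -1;0 0 -0.0795 0.7491 0.5538 0.003 -1;0 0 -0.0795 0.7491 0.5538 0.003 -1;0 0 -0.0795 0.7491 0.5538 0.003 -1;0 0 -0.0795 0.7491 0.5538 0.003 -1;0 0 -0.0795 0.7491 0.5538 0.003 -1;0 0 -0.0795 0.7491 0.5538 0.003 -1"}}

```text
time: 2.05
eef_pos: [0.4653, 0.1921, 0.2412]
tcp_rot: [-3.141, -0.0, -0.001]
wrist_force: [0.9, 1.0, 0.2]
grip_width: 0.0853
grasp_force: 0.0
```

```bash
python3 - <<'E'
from h import *
row([.59,.04,.24],0)
E
```

```text
-0.0002 -0.0003 0.0001 0.1662 0.2028 0.0016 rows>=4.7
```

Emit:
{"op": "carry_out", "data": {"rows": "0 0 0 0.166 0.203 0 -1;0 0 0 0.166 0.203 0 -1;0 0 0 0.166 0.203 0 -1;0 0 0 0.166 0.203 0 -1;0 0 0 0.166 0.203 0 -1;0 0 0 0.166 0.203 0 -1;0 0 0 0.166 0.203 0 -1;0 0 0 0.166 0.203 0 -1"}}

```text
time: 2.72
eef_pos: [0.5888, 0.0417, 0.2405]
tcp_rot: [3.141, -0.001, -0.001]
wrist_force: [-0.6, 0.6, -0.1]
grip_width: 0.0855
grasp_force: 0.0
```

```bash
python3 - <<'E'
from h import *
im=wrist("shaft")
for n in("seat","shaft_top"):
    print(n,[(np.round(x["point"],4).tolist(),round(x["p"],2)) for x in bot.place_of(n,im)[:2]])
print(pose()[0],topix([.55,.04,.081],im))
x,y=np.round(topix([.55,.04,.081],im))[0].astype(int)
c=im["color"][max(y-75,0):y+75,x-100:x+100,::-1]
cv2.imwrite("pics/shc.png",cv2.resize(c,None,fx=4,fy=4,interpolation=3)); print(x,y)
row([.49,-.31,.2],0)
E
```

```text
seat [([0.5536, 0.0398, 0.0601], 0.77)]
shaft_top []
[0.58852598 0.04268586 0.2412322 ] [[285.37220339 233.00623979]]
285 233
-0.0001 -0.0003 0.0005 -0.1321 0.4701 0.0547 rows>=8.8
```

View pics/shc.png

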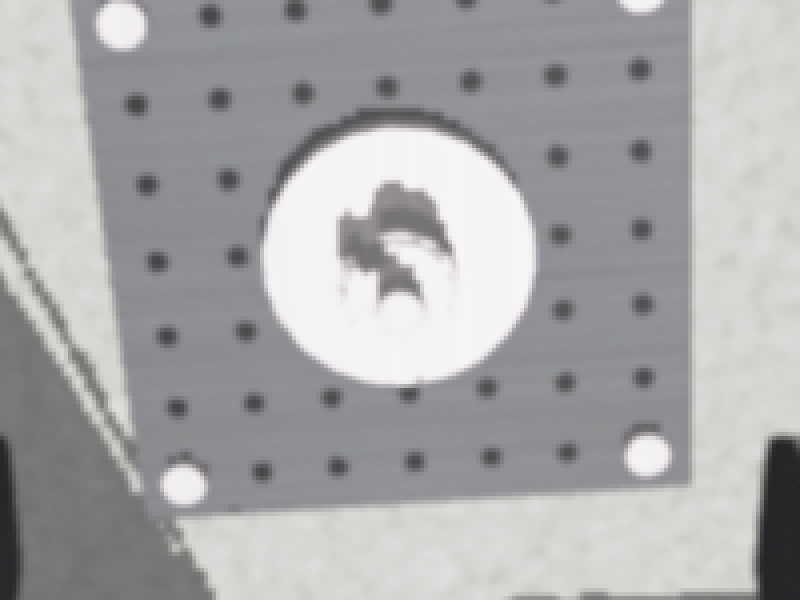

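```bash
python3 - <<'E'
from h import *
c=cv2.imread("pics/shaft.png"); g=c[:,:,1]
m=(g>225).astype(np.uint8)[158:308,185:385]
n,l,s,ce=cv2.connectedComponentsWithStats(m)
i=l[75,75]; ys,xs=np.where(l==i); print(i,s[i],g[200:270:6,285])
h=cv2.convexHull(np.c_[xs,ys].astype(np.int32))[:,0]
# world circle fit at z=.057
from scipy.optimize import least_squares
P=np.array([.58852598,.04268586,.2412322])
T=np.array([[0,.954,.301,.077],[1,0,.001,-.002],[.001,.301,-.954,-.132],[0,0,0,1]])
C=np.eye(4);C[:3,:3]=down(0);C[:3,3]=P
im=dict(C=C@T,intrinsics=[[318.16,0,281.465],[0,318.16,209.416],[0,0,1]])
w=toworld(h+[185,158],im,.057)[:,:2]
r=least_squares(lambda p:np.hypot(*(w-p[:2]).T)-p[2],[.55,.04,.036],loss="soft_l1",f_scale=.001)
print(r.x,np.abs(r.fun).max())
# rectify shaft region at z=.081 about centre, 0.1mm/px
def warp(z,name,half=.026):
    a=r.x[:2]; q=np.array([[a[0]+half,a[1]+half,z],[a[0]+half,a[1]-half,z],[a[0]-half,a[1]-half,z],[a[0]-half,a[1]+half,z]])
    H=cv2.getPerspectiveTransform(topix(q,im).astype(np.float32),np.float32([[0,0],[390,0],[390,390],[0,390]]))
    o=cv2.warpPerspective(c,H,(390,390),flags=2).astype(float)
    return np.clip((o-60)/(255-60),0,1)**2.5*255
a=warp(.081,'');cv2.circle(a,(195,195),int(.015/.052*390),(0,0,255),1)
b=warp(.057,'');cv2.circle(b,(195,195),int(.015/.052*390),(0,0,255),1)
cv2.imwrite("pics/w.png",np.hstack([a,b]))
E
```

```text
3 [  66   33   67   63 2757] [244 140 115 214 181 153 244 241 244 179 142 144]
[0.55111415 0.04200966 0.03531047] 0.00027210897152673413[ WARN:0@0.245] global loadsave.cpp:1063 imwrite_ Unsupported depth image for selected encoder is fallbacked to CV_8U.
```

View pics/w.png

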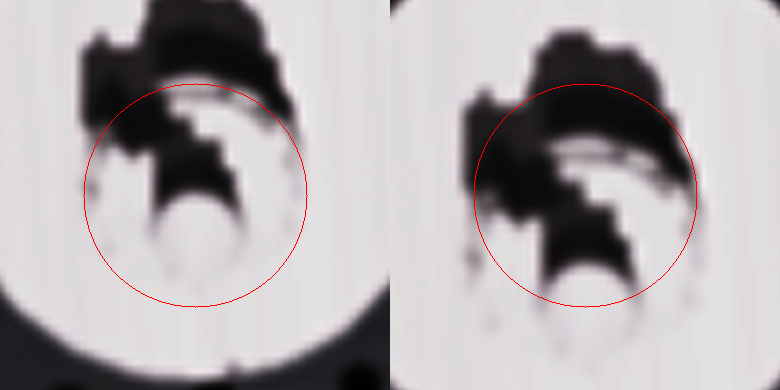

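Emit:
{"op": "carry_out", "data": {"rows": "0 0 0 -0.132 0.47 0.03 -1;0 0 0 -0.132 0.47 0.03 -1;0 0 0 -0.132 0.47 0.03 -1;0 0 0 -0.132 0.47 0.03 -1;0 0 0 -0.132 0.47 0.03 -1;0 0 0 -0.132 0.47 0.03 -1;0 0 0 -0.132 0.47 0.03 -1;0 0 0 -0.132 0.47 0.03 -1;0 0 0 -0.132 0.47 0.03 -1;0 0 0 -0.132 0.47 0.03 -1;0 0 0 -0.132 0.47 0.03 -1"}}

```text
time: 3.78
eef_pos: [0.4893, -0.3114, 0.2183]
tcp_rot: [3.142, -0.003, 0.0]
wrist_force: [0.3, 0.3, 0.6]
grip_width: 0.0852
grasp_force: 0.0
```

```bash
python3 - <<'E'
from h import *
im=wrist("col")
for n in("collar_mid","collar_tab"):
    print(n,[(np.round(x["point"],4).tolist(),round(x["p"],2)) for x in bot.place_of(n,im)[:2]])
P=pose()[0]; print(P)
r=bot.regions_of("collar_mid",im)[0]; m=r["mask"]; ys,xs=np.where(m); print(r["p"],xs.min(),xs.max(),ys.min(),ys.max())
np.savez("col.npz",C=im["C"],K=im["intrinsics"],m=m)
x,y=int(xs.mean()),int(ys.mean()); y=max(y,60)
c=im["color"][y-60:y+60,x-80:x+80,::-1]
cv2.imwrite("pics/colc.png",cv2.resize(c,None,fx=5,fy=5,interpolation=2)); print(x,y)
E
```

```text
collar_mid [([0.4582, -0.3139, 0.0088], 0.93)]
collar_tab [([0.4711, -0.3092, 0.0241], 0.71)]
[ 0.49041897 -0.30954424  0.21867379]
0.67 257 307 192 237
282 214
```

View pics/colc.png

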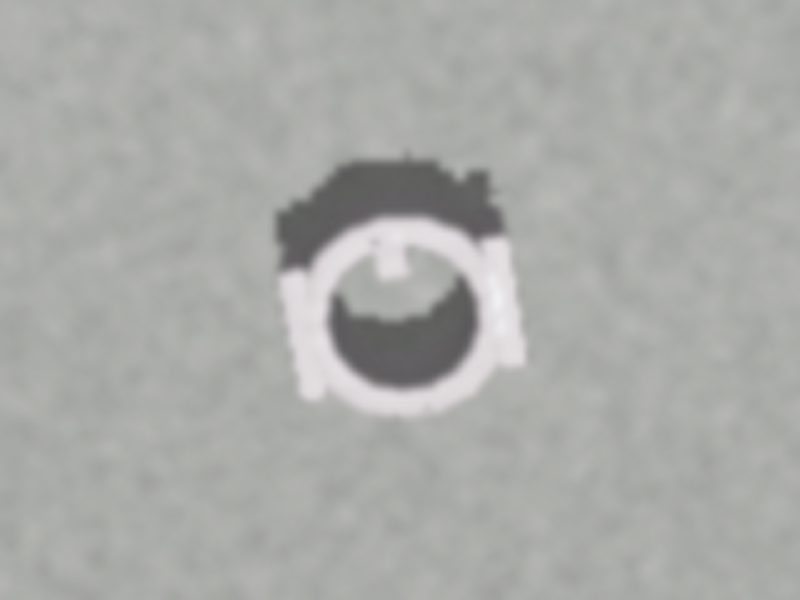

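The shaft's keyway shows as a dark notch at upper left of the stub (rectified (135,120) vs centre (195,195)), about +0.6 rad from +x. The collar is centred near pixel (282.6,216.8), its tab at the top slightly left, yaw about +0.165 rad.

```bash
python3 - <<'E'
from h import *
d=np.load("col.npz"); im=dict(C=d["C"],intrinsics=d["K"])
w=toworld([[202+403/5,154+314/5],[202+303/5,154+336/5],[202+507/5,154+302/5],[202+393/5,154+262/5]],im,.026); print(w)
v=w[1]-w[2]; print(np.arctan2(-v[0],v[1]),np.hypot(*v[:2]),(w[1]+w[2])/2, np.arctan2(*(w[3]-w[0])[1::-1]))
print(pose()[0])
row([w[0][0],w[0][1],.1],.165);row([w[0][0],w[0][1],.02],.165)
E
```

```text
[[ 0.45628358 -0.31045031  0.026     ]
 [ 0.45130042 -0.28884291  0.026     ]
 [ 0.45896534 -0.33276599  0.026     ]
 [ 0.46797709 -0.30833132  0.026     ]]
0.17276793011132385 0.044586860153859126 [ 0.45513288 -0.31080445  0.026     ] 0.179265648927323
[ 0.49051581 -0.30943779  0.21868274]
0.0001 -0.0003 -0.0519 -0.0458 0.0012 0.1582 rows>=3.0
0.0001 -0.0003 -0.0519 -0.0459 0.0012 0.2649 rows>=4.8
```

Emit:
{"op": "carry_out", "data": {"rows": "0 0 -0.0545 -0.0458 0.0012 0.12 -1;0 0 -0.0545 -0.0458 0.0012 0.18 -1;0 0 -0.0545 -0.0458 0.0012 0.22 -1;0 0 -0.0545 -0.0458 0.0012 0.25 -1;0 0 -0.0545 -0.0458 0.0012 0.271 -1;0 0 -0.0545 -0.0458 0.0012 0.271 -1;0 0 -0.0545 -0.0458 0.0012 0.271 -1;0 0 -0.0545 -0.0458 0.0012 0.271 1;0 0 -0.0545 -0.0458 0.0012 0.271 1;0 0 -0.0545 -0.0458 0.0012 0.271 1;0 0 -0.0545 -0.0458 0.0012 0.271 1;0 0 -0.0545 -0.0458 0.0012 0.271 1", "newtons": 50}}

```text
time: 4.98
eef_pos: [0.4576, -0.3122, 0.0184]
tcp_rot: [3.128, 0.269, 0.008]
wrist_force: [0.2, 1.6, 6.5]
grip_width: 0.0488
grasp_force: 53.9
```

```bash
python3 - <<'E'
from h import *
s=bot.get_state(); print(s["eef_pos"],s["wrist_force"],s["grip_width"],s["grasp_force"])
row([.455,-.31,.14],.17);row([.551,.042,.14],.4)
E
```

```text
[ 0.4576341  -0.31224193  0.0183868 ] [0.20778025 1.64609182 6.4672503 ] 0.04882789735444596 53.908676505088806
0.0009 -0.0015 0.0006 -0.0022 -0.0031 -0.1622 rows>=2.9
0.0011 -0.0013 -0.0726 0.2042 -0.4436 -0.1625 rows>=9.3
```

Emit:
{"op": "carry_out", "data": {"rows": "0 0 0 0 0 0 0.2;0 0 0 0 0 0 0.2;0 0 0 0 0 -0.008 0.2;0 0 0 0 0 -0.009 0.2;0 0 0 0 0 -0.009 1;0 0 0 0 0 -0.009 1;0 0 0 0 0 -0.009 1;0 0 0 0 0 -0.009 1;0 0 0 0 0 -0.009 1"}}

```text
time: 5.73
eef_pos: [0.4553, -0.3117, 0.0214]
tcp_rot: [-3.13, -0.268, 0.001]
wrist_force: [-0.4, -0.4, -1.4]
grip_width: 0.0491
grasp_force: 52.9
```

```bash
python3 - <<'E'
from h import *
s=bot.get_state(); print(s["eef_pos"],s["wrist_force"],s["grip_width"],s["grasp_force"])
row([.457,-.312,.14],.17);row([.551,.042,.14],.4)
E
```

```text
[ 0.45530978 -0.31165674  0.02140095] [-0.39322469 -0.40220647 -1.35107663] 0.04907790715037243 52.88977324962616
-0.0001 0.0002 0.0003 0.0021 0.0008 -0.1581 rows>=2.8
-0.0001 0.0002 -0.0729 0.2059 -0.4430 -0.1581 rows>=9.2
```

Emit:
{"op": "carry_out", "data": {"rows": "0 0 0 0 0 -0.05 1;0 0 0 0 0 -0.1 1;0 0 -0.073 0.206 -0.443 -0.158 1;0 0 -0.073 0.206 -0.443 -0.158 1;0 0 -0.073 0.206 -0.443 -0.158 1;0 0 -0.073 0.206 -0.443 -0.158 1;0 0 -0.073 0.206 -0.443 -0.158 1;0 0 -0.073 0.206 -0.443 -0.158 1;0 0 -0.073 0.206 -0.443 -0.158 1;0 0 -0.073 0.206 -0.443 -0.158 1;0 0 -0.073 0.206 -0.443 -0.158 1;0 0 -0.073 0.206 -0.443 -0.158 1"}}

```text
time: 6.73
eef_pos: [0.5524, 0.0472, 0.1406]
tcp_rot: [-3.077, -0.632, -0.002]
wrist_force: [-0.3, -1.9, -1.1]
grip_width: 0.0487
grasp_force: 53.0
```

```bash
python3 - <<'E'
from h import *
s=bot.get_state(); P,R=pose(); print(P,np.arctan2(R[1,0],R[0,0]),s["wrist_force"],s["grip_width"])
im=wrist("hand"); np.savez("hand.npz",C=im["C"],K=im["intrinsics"])
x,y=topix([.551,.042,.115],im)[0].astype(int); print(x,y,topix(P+[0,0,.0046],im))
y=min(y,420-75)
c=im["color"][y-75:y+75,x-100:x+100,::-1]
cv2.imwrite("pics/handc.png",cv2.resize(c,None,fx=4,fy=4,interpolation=2))
E
```

```text
[0.5523769  0.04719809 0.14061238] 0.40541647831626143 [-0.33413449 -1.90112257 -1.08797061] 0.04872000623015028
292 264 [[284.96439578 289.13858042]]
```

View pics/handc.png

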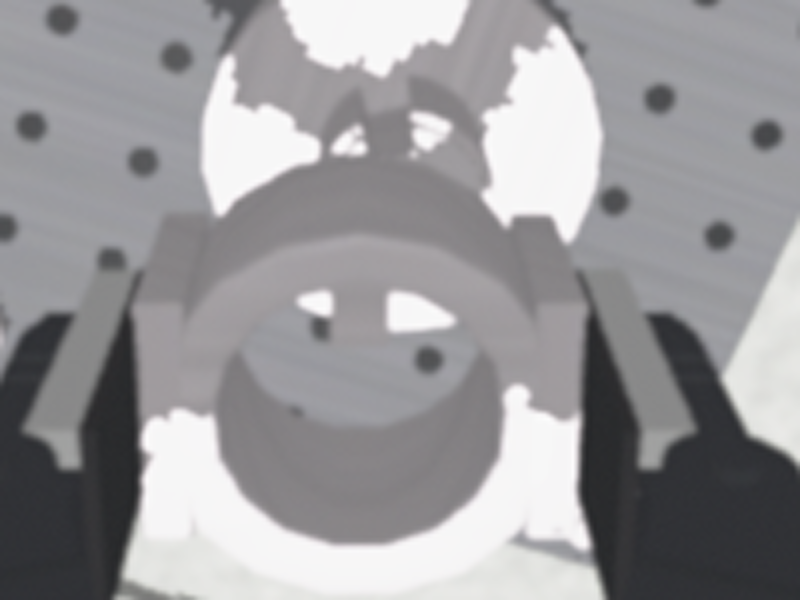

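The hand view shows the collar with bore centre near crop (361,412). The seat circle is behind it, from x=203 to 600. The keyway at (388,122) lies a little left of the shaft's middle (406).

```bash
python3 - <<'E'
from h import *
from scipy.optimize import least_squares
d=np.load("hand.npz"); im=dict(C=d["C"],intrinsics=d["K"])
c=cv2.imread("pics/hand.png"); cr=lambda q:np.array(q)/4+[192,189]
P=im["C"][:3,3]
g=c[:,:,1].astype(int)
# seat edges by strongest gradient near guesses
pts=[]
for y in range(196,246,3):
    for lo,hi in((236,262),(325,350)):
        r=np.abs(np.diff(cv2.GaussianBlur(c,(3,3),0)[y,lo:hi,1].astype(int))); 
        if r.max()>25: pts.append((lo+r.argmax()+.5,y))
w=toworld(pts,im,.057)[:,:2]
f=least_squares(lambda p:np.hypot(*(w-p).T)-.036,[.551,.042],loss="soft_l1",f_scale=.0005)
print("seat",f.x,np.round(f.fun*1e3,1))
z=.1406-.0214+.026
ring=cr([[218,420],[503,420],[360,545],[185,400],[540,400],[362,236],[362,594]])
w2=toworld(ring,im,z)[:,:2]
rr=np.array([.0162]*3+[.0235]*4)
f2=least_squares(lambda p:np.hypot(*(w2-p).T)-rr,[.551,.042]); print("collar",f2.x,np.round(f2.fun*1e3,1))
# keyway edges + shaft sides at top z=.081
for q in ([360,110],[415,112],[325,140],[488,140]):
    v=toworld(cr([q]),im,.081)[0,:2]-f.x; print(q,v,np.arctan2(v[1],v[0]),np.hypot(*v))
E
```

```text
seat [0.55197205 0.04064755] [ 0.5 -0.2 -0.2 -2.2  0.   0.  -0.2 -4.  -0.2  0.  -0.1  0.2  0.1 -0.1
 -0.1 -0.3 -0.3 -0.3 -0.3  0.5 -0.1  0.1  0.2 -0.3 -0.1 -0.4 -0.2 -2.5
 -0.1 -4.6]
collar [0.54877436 0.04693588] [ 0.2 -0.  -0.2 -3.1 -2.9  0.3 -0.6]
[360, 110] [0.01197811 0.01297546] 0.8253450713921064 0.01765892788902704
[415, 112] [0.01511687 0.00482022] 0.3086714767094129 0.015866765907581334
[325, 140] [0.00511918 0.01611942] 1.263291366323024 0.016912769059645675
[488, 140] [ 0.01540535 -0.00782237] -0.4698441847673378 0.01727756499618446
```

```bash
python3 - <<'E'
from h import *
row([.555,.0413,.107],.57)
E
```

```text
-0.0000 -0.0000 -0.0526 0.0022 0.0063 0.0442 rows>=1.3
```

Emit:
{"op": "carry_out", "data": {"rows": "0 0 -0.0526 0.0005 0.0073 0.0 1;0 0 -0.0526 0.0005 0.0073 0.0 1;0 0 -0.0526 0.0005 0.0073 0.02 1;0 0 -0.0526 0.0005 0.0073 0.0442 1;0 0 -0.0526 0.0005 0.0073 0.0442 1;0 0 -0.0526 0.0005 0.0073 0.0442 1"}}

```text
time: 7.28
eef_pos: [0.5528, 0.0361, 0.1061]
tcp_rot: [3.017, 0.876, -0.004]
wrist_force: [0.6, 0.8, -1.7]
grip_width: 0.049
grasp_force: 52.9
```

```bash
python3 - <<'E'
from h import *
s=bot.get_state(); P,R=pose(); print(P,np.arctan2(R[1,0],R[0,0]),s["wrist_force"],s["grip_width"])
im=wrist("hand2"); np.savez("hand2.npz",C=im["C"],K=im["intrinsics"])
c=im["color"][225:375,182:382,::-1]
cv2.imwrite("pics/hand2c.png",cv2.resize(c,None,fx=4,fy=4,interpolation=2))
E
```

```text
[0.55283832 0.03612205 0.10611814] 0.5649714398808922 [ 0.56174306  0.78340494 -1.68428817] 0.04900727575247715
```

View pics/hand2c.png

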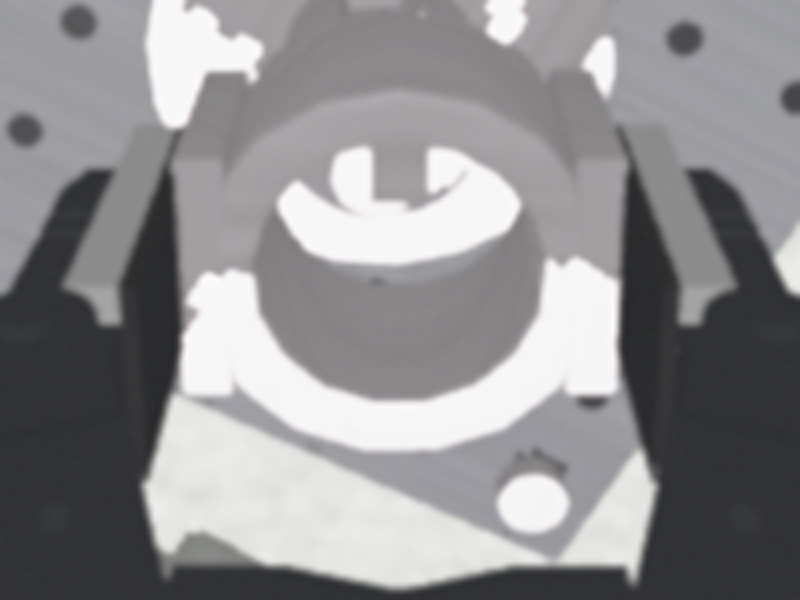

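```bash
cat > ov.py <<'E'
from h import *
def overlay(src,npz,S,th,Pt,yaw,dz,name,y0,rel):
    d=np.load(npz); im=dict(C=d["C"],intrinsics=d["K"]); c=cv2.imread(src)
    x0=182; o=cv2.resize(c[y0:y0+150,x0:x0+200],None,fx=4,fy=4,interpolation=2)
    t=np.linspace(0,2*np.pi,60)
    def circ(ctr,r,z,col):
        p=topix(np.c_[ctr[0]+r*np.cos(t),ctr[1]+r*np.sin(t),t*0+z],im)
        cv2.polylines(o,[np.int32((p-[x0,y0])*4)],True,col,1)
    circ(S,.036,.057,(0,0,255));circ(S,.015,.081,(0,0,255));circ(S,.006,.095,(0,160,0));circ(S,.015,.057,(255,0,255))
    R=down(yaw); cc=np.array(Pt)+R@np.r_[rel,0]
    circ(cc,.0162,Pt[2]-.0214+.026,(255,0,0));circ(cc,.0235,Pt[2]-.0214+.026,(255,0,0));circ(cc,.0162,Pt[2]-.0214,(255,160,0))
    cv2.imwrite(name,o)
E
python3 - <<'E'
from ov import *
overlay("pics/hand2.png","hand2.npz",(.552,.0406),0,(.5528,.0361,.1061),.565,0,"pics/ov2.png",190,(-.0034,-.0011))
E
```

```text
(no output)
```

View pics/ov2.png

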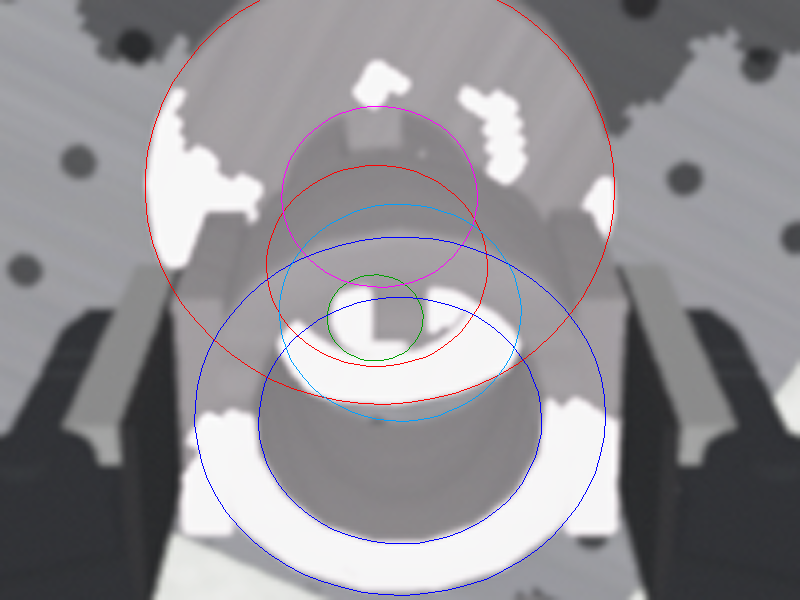

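Emit:
{"op": "carry_out", "data": {"rows": "0 0 0 0.0069 -0.0042 0 1;0 0 0 0.0069 -0.0042 0 1;0 0 0 0.0069 -0.0042 0.003 1;0 0 0 0.0069 -0.0042 0.006 1;0 0 0 0.0069 -0.0042 0.009 1;0 0 0 0.0069 -0.0042 0.009 1"}}

```text
time: 7.83
eef_pos: [0.556, 0.0425, 0.0996]
tcp_rot: [-3.017, -0.877, 0.002]
wrist_force: [-0.3, -0.5, -2.5]
grip_width: 0.0487
grasp_force: 52.9
```

```bash
python3 - <<'E'
from h import *
s=bot.get_state(); P,R=pose(); y=np.arctan2(R[1,0],R[0,0]);print(P,y,s["wrist_force"],s["torque"],s["grip_width"])
im=wrist("hand3"); np.savez("hand3.npz",C=im["C"],K=im["intrinsics"])
from ov import overlay
overlay("pics/hand3.png","hand3.npz",(.552,.0406),0,P,y,0,"pics/ov3.png",190,(-.0034,-.0011))
E
```

```text
[0.55598431 0.04252707 0.09961554] 0.5657635933551911 [-0.31918358 -0.53978805 -2.45997361] [-0.04195372  0.04786597  0.03404997] 0.048742015986542174
```

View pics/ov3.png

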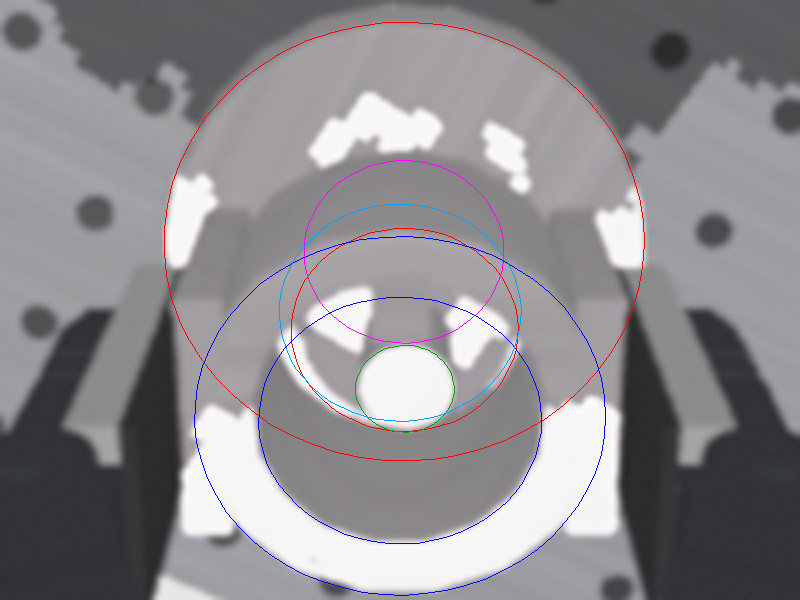

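Emit:
{"op": "carry_out", "data": {"rows": "0 0 0 -0.0008 0 0.003 1;0 0 0 -0.0008 0 0.006 1;0 0 0 -0.0008 0 0.009 1;0 0 0 -0.0008 0 0.012 1;0 0 0 -0.0008 0 0.015 1;0 0 0 -0.0008 0 0.0165 1;0 0 0 -0.0008 0 0.0165 1"}}

```text
time: 8.47
eef_pos: [0.5582, 0.043, 0.0941]
tcp_rot: [3.015, 0.879, 0.012]
wrist_force: [-7.4, 4.5, 21.3]
grip_width: 0.0487
grasp_force: 56.6
```

Emit:
{"op": "carry_out", "data": {"rows": "0 0 0 0 0 -0.0105 1;0 0 0 0 0 -0.0105 1;0 0 0 0 0 -0.0105 1"}}

```text
time: 8.72
eef_pos: [0.5558, 0.0423, 0.0956]
tcp_rot: [-3.017, -0.877, -0.0]
wrist_force: [0.6, 0.5, -2.3]
grip_width: 0.0488
grasp_force: 53.8
```

```bash
python3 - <<'E'
from h import *
s=bot.get_state(); P,R=pose(); y=np.arctan2(R[1,0],R[0,0]);print(P,y,s["wrist_force"],s["torque"],s["grip_width"])
im=wrist("hand4"); np.savez("hand4.npz",C=im["C"],K=im["intrinsics"])
from ov import overlay
overlay("pics/hand4.png","hand4.npz",(.552,.0406),0,P,y,0,"pics/ov4.png",190,(-.0034,-.0011))
E
```

```text
[0.55577826 0.04227521 0.0956269 ] 0.5656075761477045 [ 0.62244832  0.48292619 -2.29813165] [0.03403257 0.05290669 0.02203472] 0.04878972831499027
```

View pics/ov4.png

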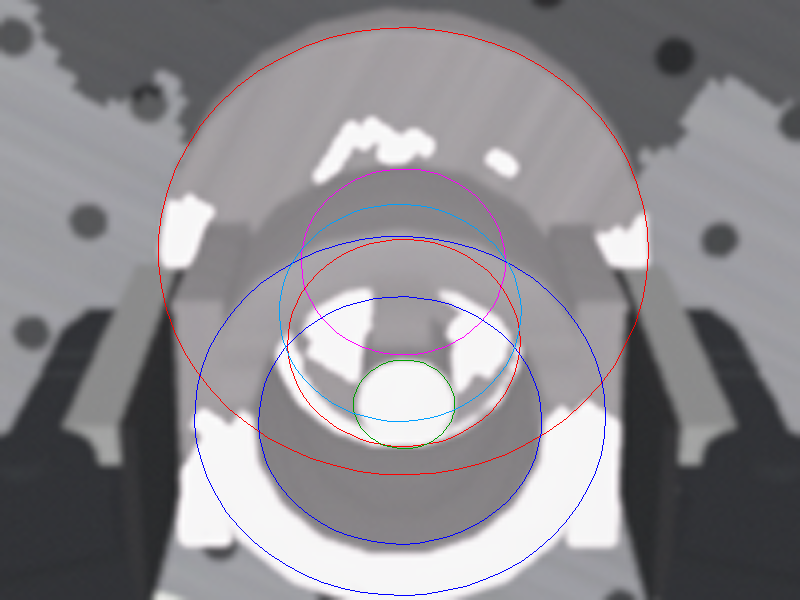

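```bash
cat > fitc.py <<'E'
from h import *
from scipy.optimize import least_squares
def fit(n,P,yaw):
    d=np.load(n+".npz"); im=dict(C=d["C"],intrinsics=d["K"]); g=cv2.GaussianBlur(cv2.imread("pics/%s.png"%n)[:,:,1],(3,3),0).astype(float)
    R=down(yaw); cc=np.array(P)+R@[-.0034,-.0011,0]; zt=P[2]+.0046
    pts=[];rad=[]
    for r0 in(.0162,.0235):
      for a in np.radians(np.arange(125,236,5)):     # towards tool -x side
        u=R@[np.cos(a),np.sin(a),0]
        rs=np.arange(r0-.0028,r0+.0028,.0002)
        px=topix(np.r_['0,2',cc+np.outer(rs,u)]*[1,1,0]+[0,0,zt],im).astype(np.float32)
        v=cv2.remap(g.astype(np.float32),px[:,0].reshape(1,-1),px[:,1].reshape(1,-1),1)[0]
        k=np.gradient(v); k=k if r0<.02 else np.abs(k); i=k.argmax()
        if k[i]>6 and 0<i<len(rs)-1: pts.append(px[i]);rad.append(r0)
    rad=np.array(rad)
    for fz in (0,1):
        def res(p):
            z=zt+(p[2] if fz else 0); w=toworld(pts,im,z)[:,:2]
            return np.hypot(*(w-cc[:2]-(R@[p[0],p[1],0])[:2]).T)-rad
        f=least_squares(res,[0,0,0],loss="soft_l1",f_scale=.0004)
        print(n,len(pts),"tool dx,dy,worlddz mm",np.round(f.x*1e3,2),"rms",np.round(1e3*np.median(np.abs(f.fun)),2))
E
python3 - <<'E'
from fitc import fit
fit("hand2",(.5528,.0361,.1061),.565)
fit("hand3",(.556,.0425,.0996),.5658)
fit("hand4",(.5558,.0423,.0956),.5656)
E
```

```text
hand2 46 tool dx,dy,worlddz mm [ 0.67 -0.34  0.  ] rms 0.12
hand2 46 tool dx,dy,worlddz mm [ 0.96 -0.34  0.36] rms 0.12
hand3 46 tool dx,dy,worlddz mm [ 0.66 -0.32  0.  ] rms 0.12
hand3 46 tool dx,dy,worlddz mm [ 0.57 -0.32 -0.11] rms 0.12
hand4 44 tool dx,dy,worlddz mm [-1.28 -0.44  0.  ] rms 0.13
hand4 44 tool dx,dy,worlddz mm [ 0.11 -0.44  1.67] rms 0.12
```

Emit:
{"op": "carry_out", "data": {"rows": "0 0 0 -0.0011 0.0012 0 1;0 0 0 -0.0011 0.0012 0.002 1;0 0 0 -0.0011 0.0012 0.004 1;0 0 0 -0.0011 0.0012 0.006 1;0 0 0 -0.0011 0.0012 0.006 1", "newtons": 60}}

```text
time: 9.18
eef_pos: [0.5553, 0.0409, 0.0905]
tcp_rot: [3.017, 0.877, -0.002]
wrist_force: [-0.5, -0.5, -2.9]
grip_width: 0.0486
grasp_force: 65.9
```

Emit:
{"op": "carry_out", "data": {"rows": "0 0 0 0 0 0.002 1;0 0 0 0 0 0.004 1;0 0 0 0 0 0.006 1;0 0 0 0 0 0.008 1;0 0 0 0 0 0.010 1;0 0 0 0 0 0.010 1"}}

```text
time: 9.68
eef_pos: [0.5554, 0.041, 0.0834]
tcp_rot: [-3.017, -0.877, 0.001]
wrist_force: [-1.2, -0.2, -2.1]
grip_width: 0.0485
grasp_force: 65.9
```

Emit:
{"op": "carry_out", "data": {"rows": "0 0 0 0 0 0.002 1;0 0 0 0 0 0.004 1;0 0 0 0 0 0.006 1;0 0 0 0 0 0.008 1;0 0 0 0 0 0.009 1;0 0 0 0 0 0.009 1"}}

```text
time: 10.18
eef_pos: [0.5555, 0.0411, 0.0768]
tcp_rot: [-3.017, -0.877, 0.001]
wrist_force: [-0.0, 2.2, -2.1]
grip_width: 0.0488
grasp_force: 66.0
```

Continue slowly until it seats.

Emit:
{"op": "carry_out", "data": {"rows": "0 0 0 0 0 0.001 1;0 0 0 0 0 0.002 1;0 0 0 0 0 0.003 1;0 0 0 0 0 0.003 1"}}

```text
time: 10.52
eef_pos: [0.5556, 0.0411, 0.0762]
tcp_rot: [3.016, 0.878, 0.001]
wrist_force: [-6.2, 1.6, 6.5]
grip_width: 0.0486
grasp_force: 67.1
```

Emit:
{"op": "carry_out", "data": {"rows": "0 0 0 0 0 0.002 0.2;0 0 0 0 0 0.002 -0.3;0 0 0 0 0 0.002 -0.3;0 0 0 0 0 0 -0.3;0 0 0 0 0 -0.02 -0.5;0 0 0 0 0 -0.06 -0.5;0 0 0 0 0 -0.1 -0.5;0 0 0 0 0 -0.13 -0.5;0 0 0 0 0 -0.13 -0.5;0 0 0 0 0 -0.13 -0.5"}}

```text
time: 11.35
eef_pos: [0.5564, 0.0412, 0.1739]
tcp_rot: [-3.017, -0.877, -0.005]
wrist_force: [0.0, 0.7, 0.3]
grip_width: 0.0641
grasp_force: 0.0
```

```bash
python3 - <<'E'
from h import *
s=bot.get_state(); P,R=pose(); y=np.arctan2(R[1,0],R[0,0]);print(P,y,s["wrist_force"],s["grip_width"])
im=wrist("home"); np.savez("home.npz",C=im["C"],K=im["intrinsics"])
for n in("collar_mid","collar_tab"):
    print(n,[(np.round(x["point"],4).tolist(),round(x["p"],2)) for x in bot.place_of(n,im)[:2]])
from ov import overlay
# collar drawn at home: top .083, as if P.z=.0784
S=np.array([.552,.0406,.0784]); S=S-down(y)@[-.0034,-.0011,0]
py=int(topix([.552,.0406,.083],im)[0,1]); print(py)
overlay("pics/home.png","home.npz",(.552,.0406),0,S,y,0,"pics/ovh.png",min(max(py-75,0),270),(-.0034,-.0011))
E
```

```text
[0.55641538 0.04115382 0.17391892] 0.5655926487734243 [0.01939522 0.71852462 0.32260192] 0.06407568649934559
collar_mid [([0.5517, 0.0379, 0.0665], 0.62)]
collar_tab [([0.5658, 0.0465, 0.0805], 0.83)]
225
```

View pics/ovh.png

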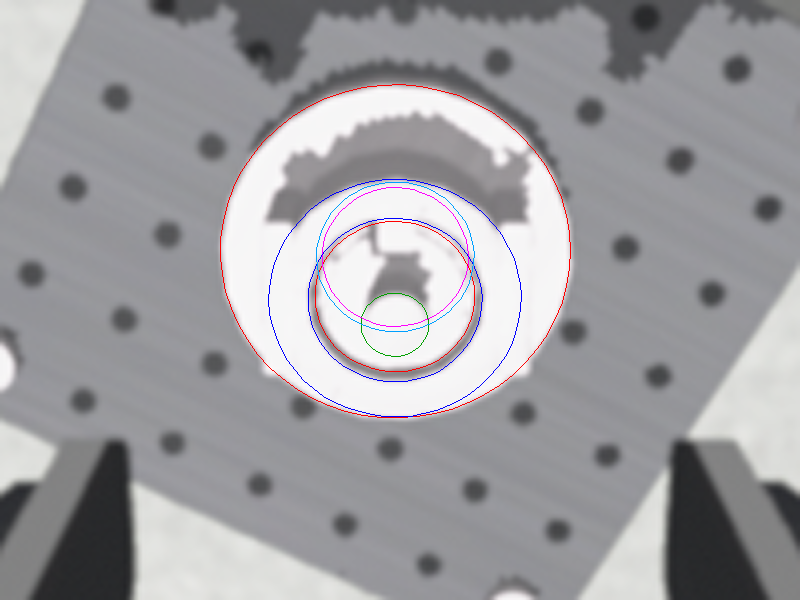

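```bash
python3 - <<'E'
from h import *
row([.545,.305,.22],0)
E
```

```text
-0.0000 0.0007 0.1800 0.1772 -0.3045 -0.0658 rows>=6.4
```

Emit:
{"op": "carry_out", "data": {"rows": "0 0 0.18 0.177 -0.3045 -0.066 -0.3;0 0 0.18 0.177 -0.3045 -0.066 -0.3;0 0 0.18 0.177 -0.3045 -0.066 -0.3;0 0 0.18 0.177 -0.3045 -0.066 -0.3;0 0 0.18 0.177 -0.3045 -0.066 -0.3;0 0 0.18 0.177 -0.3045 -0.066 -0.3;0 0 0.18 0.177 -0.3045 -0.066 -0.3;0 0 0.18 0.177 -0.3045 -0.066 -0.3;0 0 0.18 0.177 -0.3045 -0.066 -0.3;0 0 0.18 0.177 -0.3045 -0.066 -0.3"}}

```text
time: 12.33
eef_pos: [0.545, 0.3047, 0.2204]
tcp_rot: [3.14, 0.001, -0.002]
wrist_force: [-0.5, -1.4, -0.5]
grip_width: 0.0557
grasp_force: 0.0
```

```bash
python3 - <<'E'
from h import *
P,R=pose(); print(P,np.arctan2(R[1,0],R[0,0]),bot.get_state()["grip_width"])
im=wrist("box"); np.savez("box.npz",C=im["C"],K=im["intrinsics"])
for n in("box_top","cover_grip"):
    print(n,[(np.round(x["point"],4).tolist(),round(x["p"],2)) for x in bot.place_of(n,im)[:2]])
for n,z in(("cover_grip",.0865),("box_top",.045)):
  for r in bot.regions_of(n,im)[:1]:
    m=r["mask"]; ys,xs=np.where(m); rc=cv2.minAreaRect(np.c_[xs,ys].astype(np.float32))
    print(n,round(r["p"],2),m.sum(),xs.min(),xs.max(),ys.min(),ys.max(),rc)
    np.save("m_%s.npy"%n,m)
# blue housing
hsv=cv2.cvtColor(im["color"],cv2.COLOR_RGB2HSV); b=cv2.inRange(hsv,(100,90,40),(130,255,255))
n,l,s,c=cv2.connectedComponentsWithStats(b); i=1+s[1:,4].argmax(); print("blue",s[i],c[i])
ys,xs=np.where(l==i); w=toworld(np.c_[xs,ys],im,.045)[:,:2]; h=cv2.minAreaRect(w.astype(np.float32)*1000); print(h)
E
```

```text
[0.54499695 0.30465815 0.22040488] 0.0004901647338985604 0.05570771854746607
box_top [([0.516, 0.317, 0.0463], 0.7)]
cover_grip [([0.5114, 0.2956, 0.0888], 0.7)]
cover_grip 0.9 3918 282 338 186 262 ((309.501220703125, 224.1501007080078), (52.77677917480469, 77.1583023071289), 4.289153099060059)
box_top 0.85 15857 180 360 164 262 ((268.3877868652344, 213.75942993164062), (180.412109375, 92.7209243774414), 2.694284439086914)
blue [ 180  165  180   25 2165] [270.00046189 174.44988453]
((559.8002319335938, 317.35174560546875), (176.8477783203125, 16.487640380859375), 86.73353576660156)
```

```bash
python3 - <<'E'
from h import *
row([.515,.2956,.12],-.055);row([.515,.2956,.091],-.055)
E
```

```text
0.0000 -0.0000 0.0172 -0.0406 0.0112 0.1357 rows>=2.6
0.0000 -0.0000 0.0172 -0.0406 0.0112 0.1744 rows>=3.2
```

Emit:
{"op": "carry_out", "data": {"rows": "0 0 0.0172 -0.0406 0.0112 0.05 -0.3;0 0 0.0172 -0.0406 0.0112 0.1 -0.3;0 0 0.0172 -0.0406 0.0112 0.14 -0.3;0 0 0.0172 -0.0406 0.0112 0.16 -0.3;0 0 0.0172 -0.0406 0.0112 0.173 -0.3;0 0 0.0172 -0.0406 0.0112 0.173 -0.3;0 0 0.0172 -0.0406 0.0112 0.173 1;0 0 0.0172 -0.0406 0.0112 0.173 1;0 0 0.0172 -0.0406 0.0112 0.173 1;0 0 0.0172 -0.0406 0.0112 0.173 1;0 0 0.0172 -0.0406 0.0112 0.173 1;0 0 0.0172 -0.0406 0.0112 0.173 1", "newtons": 25}}

```text
time: 13.58
eef_pos: [0.5155, 0.297, 0.0937]
tcp_rot: [-3.139, 0.084, -0.003]
wrist_force: [-0.6, 0.1, 5.2]
grip_width: 0.0084
grasp_force: 26.4
```

Emit:
{"op": "carry_out", "data": {"rows": "0 0 0 0 0 -0.004 1;0 0 0 0 -0.012 -0.004 1;0 0 0 0 -0.024 -0.004 1;0 0 0 0 -0.036 -0.004 1;0 0 0 0 -0.048 -0.004 1;0 0 0 0 -0.06 -0.004 1;0 0 0 0 -0.072 -0.004 1;0 0 0 0 -0.084 -0.004 1;0 0 0 0 -0.093 -0.004 1;0 0 0 0 -0.093 -0.004 1;0 0 0 0 -0.093 -0.004 1"}}

```text
time: 14.5
eef_pos: [0.5187, 0.3669, 0.0939]
tcp_rot: [-3.14, 0.084, 0.0]
wrist_force: [6.2, 1.4, -6.0]
grip_width: 0.0089
grasp_force: 25.5
```

Emit:
{"op": "carry_out", "data": {"rows": "0 0 0 0 0 0 0;0 0 0 0 0 0 0;0 0 0 0 0 0 0;0 0 0 0 0 -0.05 0;0 0 0 0 0 -0.1 0;0 0 0 0.03 0.1 -0.15 0;0 0 0 0.03 0.1 -0.15 0;0 0 0 0.03 0.1 -0.15 0;0 0 0 0.03 0.1 -0.15 0"}}

```text
time: 15.25
eef_pos: [0.5379, 0.289, 0.2104]
tcp_rot: [-3.137, 0.088, -0.005]
wrist_force: [-0.5, -0.1, -1.4]
grip_width: 0.0428
grasp_force: 0.0
```

```bash
python3 - <<'E'
from h import *
P,R=pose(); print(P,np.arctan2(R[1,0],R[0,0]),bot.get_state()["grip_width"],bot.get_state()["wrist_force"])
im=wrist("box2"); np.savez("box2.npz",C=im["C"],K=im["intrinsics"])
for n in("box_top","cover_grip","button_top"):
    print(n,[(np.round(x["point"],4).tolist(),round(x["p"],2)) for x in bot.place_of(n,im)[:2]])
for r in bot.regions_of("button_top",im)[:1]:
    m=r["mask"]; ys,xs=np.where(m); print(r["p"],m.sum(),toworld([[xs.mean(),ys.mean()],[xs.min(),ys.mean()],[xs.max(),ys.mean()]],im,.053))
E
```

```text
[0.53790179 0.28896561 0.21043648] -0.0560683830258391 0.04275452254452461 [-0.49116186 -0.07497173 -1.36171352]
box_top []
cover_grip [([0.5184, 0.3691, 0.0864], 0.72), ([0.3909, 0.0015, 0.0012], 0.37)]
button_top [([0.5058, 0.2775, 0.0549], 0.71)]
0.97 535 [[0.51508251 0.27932421 0.053     ]
 [0.51574376 0.29136208 0.053     ]
 [0.51442669 0.26738522 0.053     ]]
```

```bash
python3 - <<'E'
from h import *
row([.514,.278,.092],-.056)
E
```

```text
0.0004 0.0005 0.0010 -0.0286 0.0184 0.1524 rows>=2.8
```

Emit:
{"op": "carry_out", "data": {"rows": "0 0 0 -0.0316 0.015 0 1;0 0 0 -0.0316 0.015 0 1;0 0 0 -0.0316 0.015 0.03 1;0 0 0 -0.0316 0.015 0.06 1;0 0 0 -0.0316 0.015 0.09 1;0 0 0 -0.0316 0.015 0.12 1;0 0 0 -0.0316 0.015 0.14 1;0 0 0 -0.0316 0.015 0.152 1;0 0 0 -0.0316 0.015 0.152 1"}}

```text
time: 16.25
eef_pos: [0.5115, 0.2799, 0.0907]
tcp_rot: [3.137, -0.083, -0.005]
wrist_force: [-0.0, 0.1, 0.0]
grip_width: -0.0003
grasp_force: 0.0
```

```bash
python3 - <<'E'
from h import *
s=bot.get_state(); print(s["eef_pos"],s["wrist_force"],s["grip_width"])
E
```

```text
[0.51154217 0.27985915 0.09069932] [-0.03217813  0.07564978  0.02338017] -0.0003025661206503363
```

Emit:
{"op": "carry_out", "data": {"rows": "0 0 0 0.003 0.001 0.004 1;0 0 0 0.003 0.001 0.008 1;0 0 0 0.003 0.001 0.012 1;0 0 0 0.003 0.001 0.016 1;0 0 0 0.003 0.001 0.02 1;0 0 0 0.003 0.001 0.02 1"}}

```text
time: 16.75
eef_pos: [0.5147, 0.2792, 0.0779]
tcp_rot: [3.14, -0.085, -0.001]
wrist_force: [-0.2, 0.3, -1.3]
grip_width: -0.0
grasp_force: 0.0
```

Emit:
{"op": "carry_out", "data": {"rows": "0 0 0 0 0 0.004 1;0 0 0 0 0 0.008 1;0 0 0 0 0 0.012 1;0 0 0 0 0 0.015 1;0 0 0 0 0 0.015 1"}}

```text
time: 17.17
eef_pos: [0.5146, 0.279, 0.0665]
tcp_rot: [3.14, -0.085, -0.001]
wrist_force: [-0.5, 0.1, 0.1]
grip_width: 0.0005
grasp_force: 0.0
```

Emit:
{"op": "carry_out", "data": {"rows": "0 0 0 0 0 0.002 1;0 0 0 0 0 0.004 1;0 0 0 0 0 0.006 1;0 0 0 0 0 0.008 1;0 0 0 0 0 0.0093 1;0 0 0 0 0 0.0093 1"}}

```text
time: 17.67
eef_pos: [0.5151, 0.2794, 0.0607]
tcp_rot: [-3.14, 0.084, -0.001]
wrist_force: [-1.9, 0.0, 3.6]
grip_width: 0.0002
grasp_force: 1.9
```

Emit:
{"op": "carry_out", "data": {"rows": "0 0 0 0 0 0.002 1;0 0 0 0 0 0.004 1;0 0 0 0 0 0.006 1;0 0 0 0 0 0.006 1"}}

```text
time: 18.0
eef_pos: [0.5152, 0.2794, 0.0589]
tcp_rot: [-3.14, 0.083, -0.002]
wrist_force: [-9.6, -2.7, 17.3]
grip_width: -0.0001
grasp_force: 8.9
```

Emit:
{"op": "carry_out", "data": {"rows": "0 0 0 0 0 0.001 1;0 0 0 0 0 -0.05 1;0 0 0 0 0 -0.1 1;0 0 0 0 0 -0.13 0;0 0 0 0 0 -0.13 0;0 0 0 0 0 -0.13 0"}}

```text
time: 18.5
eef_pos: [0.5154, 0.2799, 0.1546]
tcp_rot: [-3.138, 0.085, -0.003]
wrist_force: [-0.1, -0.6, -1.7]
grip_width: 0.0356
grasp_force: 0.0
```

```bash
python3 - <<'E'
from h import *
s=bot.get_state(); print(s["eef_pos"],s["wrist_force"],s["grip_width"])
row([.5185,.3672,.15],-.056);row([.5185,.3672,.0945],-.056)
E
```

```text
[0.5154216  0.27990206 0.15463173] [-0.06938369 -0.57716583 -1.69880926] 0.035555855364216474
-0.0008 -0.0006 0.0007 -0.0022 -0.1164 0.0065 rows>=2.1
-0.0008 -0.0006 0.0007 -0.0023 -0.1162 0.0805 rows>=2.5
```

Emit:
{"op": "carry_out", "data": {"rows": "0 0 0 -0.002 -0.116 0 -0.1;0 0 0 -0.002 -0.116 0 -0.1;0 0 0 -0.002 -0.116 0 -0.1;0 0 0 -0.002 -0.116 0.03 -0.1;0 0 0 -0.002 -0.116 0.06 -0.1;0 0 0 -0.002 -0.116 0.08 -0.1;0 0 0 -0.002 -0.116 0.08 -0.1;0 0 0 -0.002 -0.116 0.08 1;0 0 0 -0.002 -0.116 0.08 1;0 0 0 -0.002 -0.116 0.08 1;0 0 0 -0.002 -0.116 0.08 1;0 0 0 -0.002 -0.116 0.08 1"}}

```text
time: 19.5
eef_pos: [0.5187, 0.3667, 0.0948]
tcp_rot: [-3.139, 0.084, -0.003]
wrist_force: [0.1, 0.8, 2.6]
grip_width: 0.0089
grasp_force: 25.1
```

Emit:
{"op": "carry_out", "data": {"rows": "0 0 0 0 0.012 0 1;0 0 0 0 0.024 0 1;0 0 0 0 0.036 0 1;0 0 0 0 0.048 0 1;0 0 0 0 0.06 0 1;0 0 0 0 0.072 0 1;0 0 0 0 0.084 0 1;0 0 0 0 0.092 0 1;0 0 0 0 0.096 0 1;0 0 0 0 0.099 0 1;0 0 0 0 0.099 0 1"}}

```text
time: 20.42
eef_pos: [0.5152, 0.2957, 0.0949]
tcp_rot: [-3.13, 0.083, -0.007]
wrist_force: [3.6, 13.8, 1.7]
grip_width: 0.0085
grasp_force: 25.1
```

Emit:
{"op": "carry_out", "data": {"rows": "0 0 0 0 -0.002 0 1;0 0 0 0 -0.002 0 0;0 0 0 0 -0.002 0 0;0 0 0 0 -0.002 0 0;0 0 0 0 -0.002 -0.05 0;0 0 0 0 -0.002 -0.1 0;0 0 0 0.03 -0.002 -0.17 0;0 0 0 0.03 -0.002 -0.17 0;0 0 0 0.03 -0.002 -0.17 0"}}

```text
time: 21.17
eef_pos: [0.5387, 0.292, 0.2256]
tcp_rot: [-3.137, 0.086, -0.008]
wrist_force: [0.2, 0.8, 0.7]
grip_width: 0.0425
grasp_force: 0.0
```

```bash
python3 - <<'E'
from h import *
print(pose()[0],bot.get_state()["wrist_force"])
im=wrist("box3"); a=bot.place_of("cover_grip",im)[:1]; b=bot.place_of("button_top",im)[:1]; c=bot.place_of("box_top",im)[:1]
t=bot.get_image("top")
for x in(a,b,c,bot.place_of("cover_grip",t)[:1],bot.place_of("collar_mid",t)[:1],bot.place_of("collar_tab",t)[:1],bot.place_of("driver",t)[:1]): print([(np.round(q["point"],4),round(q["p"],2)) for q in x])
m=bot.regions_of("cover_grip",im)[0]["mask"]; ys,xs=np.where(m)
w=toworld(np.c_[xs,ys],im,.0625); print("y range",np.percentile(w[:,1],[1,99]))
E
```

```text
[0.53867011 0.29204601 0.22561423] [0.23192761 0.79364368 0.69324742]
[(array([0.5134, 0.2961, 0.0902]), 0.88)]
[(array([ 3.925e-01,  1.000e-03, -3.000e-04]), 0.33)]
[(array([0.5157, 0.317 , 0.0499]), 0.96)]
[(array([0.5187, 0.2966, 0.0878]), 0.83)]
[(array([0.5615, 0.0467, 0.0816]), 0.7)]
[(array([0.5615, 0.0485, 0.0796]), 0.86)]
[(array([ 0.3882, -0.0005,  0.0026]), 0.6)]
y range [0.25490525 0.30399351]
```

```bash
python3 -c "
from plant import bot
print(bot.finish_job())"
```

```text
the job is handed in; nothing more can be done
None
```

The job is handed in at about 21 s of the 67 s allowed: the collar is on the shaft with its tab in the keyway and seated, the button was pressed to its stop (17 N against the 5 N spring), and the cover was pushed back to its end stop; the weight, jar and screwdriver were not touched.

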